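# Squirt of cleaner on the ring gauge

## Task

Give the ring gauge a squirt of cleaner: press the nozzle cap of the tall slim spray can straight down to its stop from above, then let go so that it springs back up. Do not press the pump cap of the squat wide canister, and leave the ring gauge lying in the drip dish in front of the nozzle.

Things in the scene. Friction and masses are not known exactly. Their poses are not given: they have to be found in the camera images.
- spray_cap_top (a point): Centre of the flat top of the spray can's nozzle cap. Can: plain upright aluminium and white cylinder 52 mm across, fixed on a dark steel foot. Cap: grey round button, 25 mm tall, 34 mm across, flat top 22 mm across, 210 mm above the bench. z up; a short black spout, 11 mm below the top, points along -x, 20 mm out from the axis. Nothing within 0.2 m is taller.
- spray_cap (a joint): How far the spray can's nozzle cap is pressed down, in m: 0 = fully up, 0.007 = at its stop. Spring: about 1 N to start it, about 5 N at the stop; it returns by itself.
- canister_cap (a joint): How far the pump cap of the squat wide canister is pressed down, in m: 0 = fully up, 0.007 = at its stop; same spring. The canister, also aluminium and white and fixed, is 78 mm across and 137 mm tall with a grey dished cap 62 mm wide; it stands at least 0.15 m to the left or right of the spray can. To be left alone.
- ring_gauge: Loose plain grey steel ring, 48 mm across, 14 mm high, lying flat in the shallow drip dish (70 mm across, floor 18 mm above the bench) on the spray can's foot, about 112 mm from the can's axis on the spout's side. Origin at the centre of its underside. To be left where it lies.
Things that resemble listed ones, but are neither listed nor needed, are in the scene too. Of the things that look like the part that bears canister_cap, the larger one is meant.

How it is judged:
On the way:
1. the spray can's nozzle cap is pressed down by more than 5 of its 7 mm for 0.1 s (value of joint spray_cap above 0.005 m), for 0.1 s.
At the end, for the whole second after the job is handed in: the spray can's nozzle cap is fully up again (within 1 mm), the canister's pump cap is up (within 1 mm), and the ring gauge lies flat (within 10 degrees) and still, within 15 mm of where it lay at the start (value of joint each of spray_cap, canister_cap below 0.001 m and distance of ring_gauge from where it was at the start of the episode below 0.015 m and angle between ring_gauge's own z axis and vertical below 0.17 rad and linear speed of ring_gauge below 0.02 m/s); the robot touches nothing.
It fails at once if the squat canister's pump cap is pressed by more than 3 mm (value of joint canister_cap above 0.003 m).
It fails at once if the ring gauge is moved more than 20 mm (distance of ring_gauge from where it was at the start of the episode above 0.02 m).
It also fails if it takes over 29 s, if anything falls off the work surface, if the arm or the gripper's body presses on something with over 40 N, if the wrist force passes 120 N, or if a joint passes its speed limit or range.

## Robot

A 6-joint arm with a two-finger parallel gripper is mounted at the origin on a cart in front of the work surface, level with it; the furniture and walls round the work are solid. World frame = base frame: x ahead of the robot, y to its left, z up, the work surface at z = 0. Lengths are in m, angles in rad, forces in N, time in s.
With the tool pointing down it reaches from about 0.35 to 0.975 m from the base axis. Payload 4.9 kg.
Tool frame: the origin (TCP) lies at the very end of the fingers, on their centre line; the grasp point (between the pads) lies manip.grip_point_offset behind it (manip.grip_point_offset is the distance from the TCP to the grasp point, in m); z points along the fingers, y is the direction in which the jaws open and shut (so a half turn about z gives the same grasp; the last joint's range is limited). The gripper opens to 85 mm and grips with 20 to 120 N. Pads are 22 mm wide; open, the fingers measure 114 mm over their backs; the gripper's body (76 mm by 85 mm) begins 54 mm behind the grasp point. The pads swing forward as they close: fully open they stand 13 mm farther back than shut.
Start: joints at [1.179, 0.053, 1.613, -0, 1.476, -0.119], TCP at [0.168, 0.602, 0.231] pointing down, gripper open.
Joint ranges: [-3.01, 3.01], [-1.01, 2.22], [0.06, 2.58], [-1.02, 4.17], [0.09, 2.62], [-3.14, 3.14]. Speed limits (rad/s): [2.57, 2.57, 3.14, 3.14, 3.14, 3.14].

## Interface

Orientations are given as a unit quaternion [w, x, y, z].
In Python, from plant import status, grab_frame, camera_params, ticket, boxes_of, outline_of, manip gives the robot as it stands. The module is installed in compiled form; this text tells all that it offers.
- The arm moves only by the tool play_rows, never from a script. Its argument "deltas" is a list of rows, each a list of 2 entries, a list of its own where there are three numbers: the shift along the world's x, y, z in m, then the turn about the world's z in rad. A call has 1 to 5 rows; each row is the pose to reach, as a shift and turn from the pose commanded when the call began; what a row does not reach only later rows make up. A row lasts 1/8 s, in which the tool goes at most 62.5 mm and 10.7 degrees, less where a joint would pass 70% of its speed; a pose out of reach is approached as far as the arm can. A call with a gripper value outside its range is refused whole. "grip" is the opening, from -1 (shut) to 1 (fully open), set as the call begins (left out, the last holds). The fingers move at their own pace and stop on an object; the grip force is fixed at half the most. Time passes only in rows, so rows that repeat a pose let the fingers close. It gives the time, the measured TCP pose, the force and the opening at its end, in the units of the state.
- status.state(): the state, without advancing time (a new reading comes with each control period).
- grab_frame(name): name is "scene" or "top"; returns (picture, depth): 400x640x3 uint8, blue, green, red; 400x640 float32, m along the optical axis (not along the pixel's ray), 0 where there is no reading.
- camera_params(name): a dict with "mtx" (3x3 intrinsics, pixels), "world_from_camera" (4x4, takes a point from camera to world coordinates). Camera axes: x right, y up, looking along -z (the intrinsics and any distortion apply to the point x, -y, -z); pixel columns grow to the right and rows downward; lengths in m; the calibration is good to about 2 mm. A picture is of the moment at which its call begins. camera_params takes no time and is no camera call.
- ticket.job_done(): hands the job in, once; it reports no verdict.
Trained networks look in the newest picture that a camera, given by its name, has taken for a name from the list of things; names that differ only in an ending like _2 or _b are one class to them, and where a whole thing is asked for, a point or a joint stands for the part that bears it (a point fixed in the world has none). Each returns a list of dicts, best first, with "confidence" (0 to 1); they miss things now and then, are a little off and sometimes report something else, mostly with a low value. They report only what shows in the picture. A call takes as long as a camera call. They do not tell look-alikes from the thing itself.
- boxes_of(camera, name): "box" ([left, top, right, bottom] in pixels, round what is visible of it).
- outline_of(camera, name): "region" (400x640 bool, what is visible of it) and "box" ([left, top, right, bottom] in pixels, round what is visible of it).
The state is a dict: "time": time; "joint_pos": joint angles; "joint_vel": joint speeds; "joint_efforts": joint torques, N m; "tool_pos": TCP position; "tool_rot": TCP orientation; "contact_force": force on the tool from outside, world axes, zero at the start; "ft_torque": the same for the moment, N m; "gripper_width": opening from 0.0 (shut) to 1.0 (fully open).
Only numpy, scipy, OpenCV 4.12 (cv2) and the standard library are available. Lean on these libraries where they do the work, as an engineer would, in place of code of your own. Each camera call takes 0.05 s, during which the arm holds its last target.

## Working session

There is one attempt and no reset: what is moved stays moved. The work goes in short steps, Python scripts to look and compute and a tool call to move; the robot and the scene stay as the last step left them, time stands still between calls to the robot, and variables do not carry over. Pictures are saved under pics/ and viewed, and the job is handed in when it is done.

Besides the shell and the picture viewer there is one more tool, called after "Request:" in YAML: its name, and indented under it one key for each argument. play_rows: Moves the arm, as the interface text tells. Its arguments: {"type":"object","properties":{"deltas":{"type":"array"},"grip":{"type":"number"}},"required":["deltas"]}

```bash
mkdir -p pics; cat > h.py <<'E'
import numpy as np, cv2
from plant import *
def pts(cam,d):
    p=camera_params(cam);K=p["mtx"];T=p["world_from_camera"]
    v,u=np.mgrid[0:400,0:640]
    X=np.stack([(u-K[0,2])/K[0,0]*d,-(v-K[1,2])/K[1,1]*d,-d,np.ones_like(d)],-1)
    return (X@np.array(T).T)[...,:3]
E
python3 - <<'E'
from h import *
s=status.state();print(s["time"],s["tool_pos"],s["tool_rot"],s["gripper_width"],s["contact_force"])
for c in ["scene","top"]:
    im,d=grab_frame(c);cv2.imwrite(f"pics/{c}0.png",im);np.save(c+"0.npy",d)
    P=pts(c,d)
    for n in ["spray_cap","canister_cap","ring_gauge"]:
        for r in outline_of(c,n)[:4]:
            m=r["region"]&(d>0);q=P[m]
            print(c,n,round(r["confidence"],2),r["box"],np.median(q,0).round(3) if len(q) else "",(q.min(0).round(3),q.max(0).round(3)) if len(q) else "")
E
```

```text
0.0 [0.16813435 0.60130455 0.23004845] [-2.37747159e-04  1.35944636e-01  9.90715881e-01 -1.02136758e-03] 0.9956720271532581 [0.08840787 0.85994812 0.47389184]
scene spray_cap 0.48 [281.9, 124.0, 299.3, 136.8] [ 0.54  -0.03   0.203] (array([ 0.526, -0.04 ,  0.186]), array([ 0.562, -0.01 ,  0.212]))
scene ring_gauge 0.63 [247.4, 212.4, 271.4, 227.2] [ 0.435 -0.049  0.03 ] (array([ 0.412, -0.07 ,  0.016]), array([ 0.468, -0.021,  0.035]))
scene ring_gauge 0.52 [283.7, 120.7, 296.5, 136.7] [ 0.541 -0.03   0.202] (array([ 0.526, -0.04 ,  0.002]), array([0.811, 0.296, 0.212]))
top spray_cap 0.48 [229.9, 166.9, 242.3, 185.9] [ 0.545 -0.025  0.209] (array([ 0.528, -0.038,  0.19 ]), array([ 0.561, -0.009,  0.214]))
top canister_cap 0.81 [348.6, 238.5, 364.3, 257.1] [ 0.385 -0.308  0.093] (array([ 0.365, -0.328,  0.088]), array([ 0.405, -0.288,  0.1  ]))
top canister_cap 0.76 [364.0, 175.4, 385.0, 201.7] [ 0.53  -0.343  0.132] (array([ 0.5  , -0.378,  0.094]), array([ 0.559, -0.313,  0.141]))
top ring_gauge 0.45 [248.3, 219.8, 267.2, 230.9] [ 0.437 -0.046  0.032] (array([ 0.418, -0.067,  0.019]), array([ 0.459, -0.021,  0.037]))
```

View pics/scene0.png

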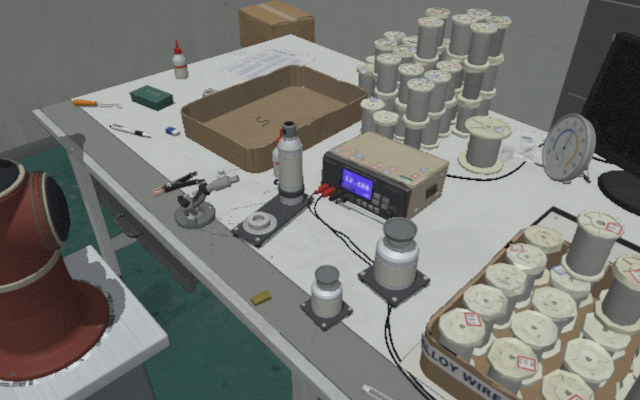

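View pics/top0.png

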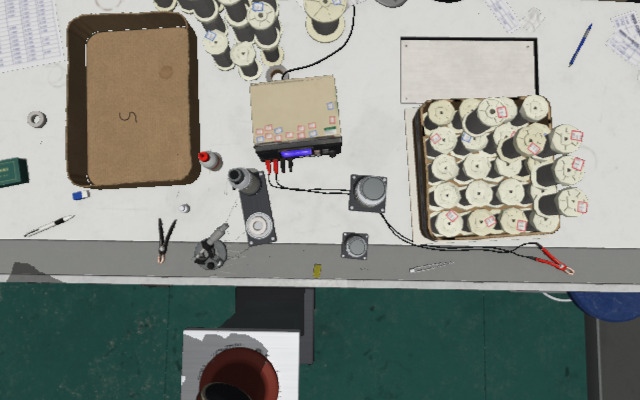

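```bash
python3 - <<'E'
from h import *
from plant import manip
print(manip.grip_point_offset)
a=cv2.imread("pics/top0.png")[150:270,200:400];a=cv2.resize(a,None,fx=3.8,fy=3.8,interpolation=cv2.INTER_CUBIC)
cv2.imwrite("pics/crop.png",a)
for c in ["scene","top"]:
    P=pts(c,np.load(c+"0.npy"))
    m=(np.abs(P[...,0]-.545)<.04)&(np.abs(P[...,1]+.025)<.04)&(P[...,2]>.203)&(P[...,2]<.23)
    q=P[m];print(c,len(q),q.mean(0).round(4),q.min(0).round(4),q.max(0).round(4))
    m=m&(P[...,2]>.207);print(P[m].mean(0).round(4),m.sum())
    # tall stuff
    near=(np.hypot(P[...,0]-.545,P[...,1]+.025)<.2)&(P[...,2]>.1);print(near.sum(),P[near].max(0))
E
```

```text
0.0187
scene 112 [ 0.5433 -0.0265  0.2078] [ 0.5279 -0.0393  0.203 ] [ 0.5617 -0.0096  0.2121]
[ 0.5451 -0.0253  0.2092] 77
2901 [0.74425027 0.09897519 0.21209111]
top 152 [ 0.5458 -0.0232  0.2093] [ 0.5281 -0.0369  0.2035] [ 0.5612 -0.0085  0.2137]
[ 0.5467 -0.0223  0.21  ] 132
2879 [0.7430867  0.09910497 0.21368312]
```

View crop.

View pics/crop.png

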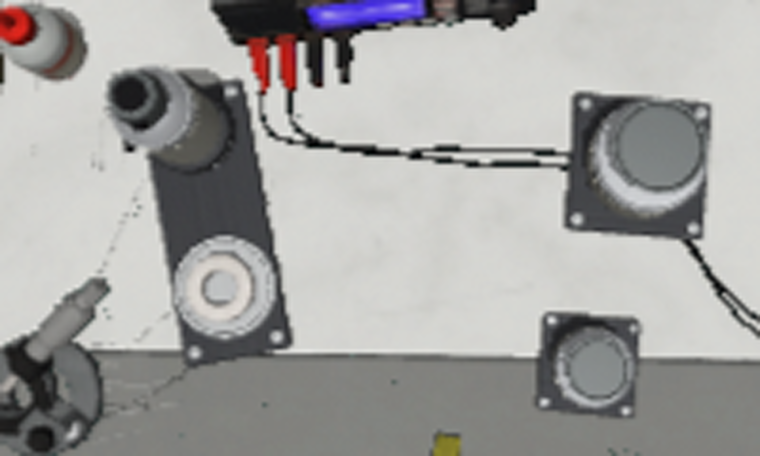

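```bash
python3 - <<'E'
from h import *
p=camera_params("top");K=p["mtx"];T=np.array(p["world_from_camera"])
u,v=234.2,174.2
r=T[:3,:3]@np.array([(u-K[0,2])/K[0,0],-(v-K[1,2])/K[1,1],-1]);o=T[:3,3]
print(o+r*(.21-o[2])/r[2])
for c in ["scene","top"]:
    P=pts(c,np.load(c+"0.npy"))
    A=np.array([.168,.602]);B=np.array([.545,-.024]);L=np.linalg.norm(B-A);e=(B-A)/L
    w=P[...,:2]-A;t=w@e;n=np.abs(w[...,0]*e[1]-w[...,1]*e[0])
    m=(t>-.05)&(t<L+.1)&(n<.15);print(c,P[m][:,2].max())
print(status.state()["time"])
E
```

```text
[ 0.54719979 -0.02303845  0.21      ]
scene 0.21209111361710614
top 0.21368312488547558
0.4
```

Request:
play_rows:
  deltas:
    - [[0.0,0.0,0.06],0]
    - [[0.03,-0.05,0.07],0]
    - [[0.06,-0.1,0.07],0]
    - [[0.09,-0.15,0.07],0]
    - [[0.12,-0.2,0.07],0]
  grip: -1

```text
time: 1.02
tool_pos: [0.289, 0.4003, 0.3015]
tool_rot: [0.0, 0.136, 0.991, 0.0]
contact_force: [1.2, 0.1, -0.2]
gripper_width: -0.001
```

Request:
play_rows:
  deltas:
    - [[0.03,-0.05,0.0],0]
    - [[0.06,-0.1,0.0],0]
    - [[0.09,-0.15,0.0],0]
    - [[0.12,-0.2,0.0],0]
    - [[0.15,-0.25,0.0],0]

```text
time: 1.65
tool_pos: [0.4391, 0.1501, 0.3017]
tool_rot: [0.001, 0.136, 0.991, 0.0]
contact_force: [0.5, 1.4, 0.2]
gripper_width: -0.001
```

Request:
play_rows:
  deltas:
    - [[0.03,-0.05,0.0],0]
    - [[0.06,-0.1,0.0],0]
    - [[0.09,-0.15,0.0],0]
    - [[0.107,-0.174,0.0],0]
    - [[0.107,-0.174,0.0],0]

```text
time: 2.28
tool_pos: [0.5459, -0.0237, 0.3009]
tool_rot: [-0.0, 0.137, 0.991, 0.0]
contact_force: [0.2, 0.6, -0.4]
gripper_width: 0.002
```

Now down to z ≈ 0.221, and a look before pressing.

Request:
play_rows:
  deltas:
    - [[0,0,-0.03],0]
    - [[0,0,-0.06],0]
    - [[0,0,-0.075],0]
    - [[0,0,-0.08],0]
    - [[0,0,-0.08],0]

```text
time: 2.9
tool_pos: [0.5456, -0.0219, 0.2221]
tool_rot: [0.001, 0.136, 0.991, 0.0]
contact_force: [-0.2, -0.2, -0.4]
gripper_width: 0.001
```

```bash
python3 - <<'E'
from h import *
for c in ["scene","top"]:
    im,d=grab_frame(c)
    y,x=(130,288) if c=="scene" else (180,240)
    a=im[y-50:y+50,x-60:x+60];cv2.imwrite(f"pics/{c}1.png",cv2.resize(a,None,fx=5,fy=5,interpolation=cv2.INTER_CUBIC))
s=status.state();print(s["tool_pos"],s["contact_force"])
E
```

```text
[ 0.54606296 -0.02209243  0.22283398] [ 1.34896859  0.00184318 -0.51087181]
```

View pics/scene1.png

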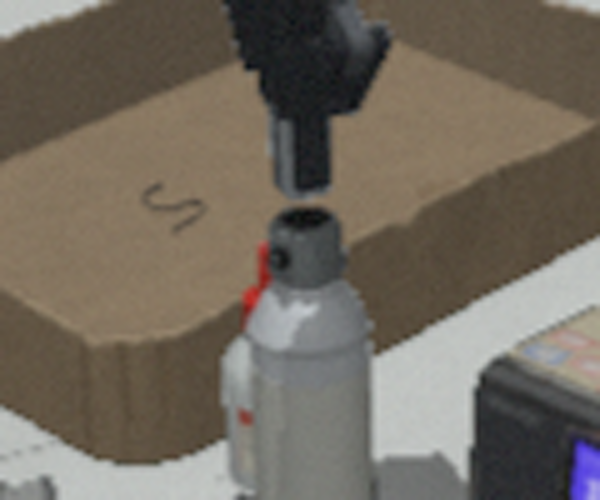

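View pics/top1.png

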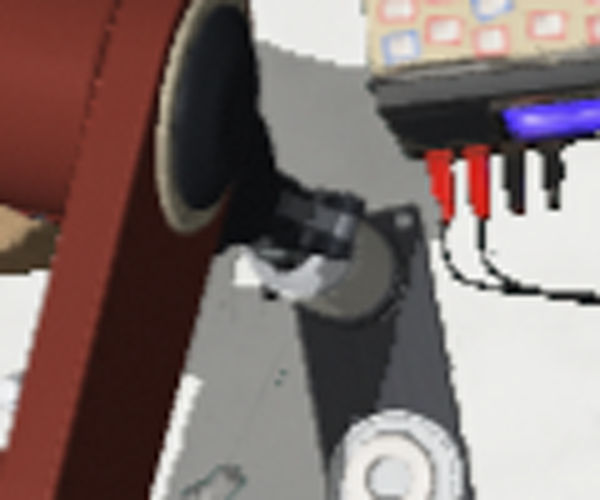

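The scene view shows the shut fingertips at about crop (303,195), right above the cap's dark flat top at (303,220). They're aligned with a small gap. The ring is in its dish. I'll press now.

Request:
play_rows:
  deltas:
    - [[0,0,-0.006],0]
    - [[0,0,-0.01],0]
    - [[0,0,-0.013],0]
    - [[0,0,-0.015],0]
    - [[0,0,-0.015],0]

```text
time: 3.62
tool_pos: [0.5453, -0.0222, 0.2065]
tool_rot: [-0.0, 0.136, 0.991, -0.0]
contact_force: [-1.9, -0.3, 2.5]
gripper_width: -0.002
```

Request:
play_rows:
  deltas:
    - [[0,0,-0.002],0]
    - [[0,0,-0.004],0]
    - [[0,0,-0.005],0]
    - [[0,0,-0.005],0]
    - [[0,0,-0.005],0]

```text
time: 4.25
tool_pos: [0.5455, -0.0222, 0.2029]
tool_rot: [0.0, 0.136, 0.991, -0.0]
contact_force: [-5.2, 0.6, 9.3]
gripper_width: 0.002
```

Request:
play_rows:
  deltas:
    - [[0,0,-0.001],0]
    - [[0,0,-0.001],0]
    - [[0,0,-0.001],0]

```text
time: 4.62
tool_pos: [0.5456, -0.0222, 0.2028]
tool_rot: [0.0, 0.136, 0.991, -0.0]
contact_force: [-6.7, 0.7, 13.0]
gripper_width: 0.002
```

```bash
python3 - <<'E'
from h import *
im,d=grab_frame("scene")
y,x=130,288
a=im[y-50:y+50,x-60:x+60];cv2.imwrite("pics/scene2.png",cv2.resize(a,None,fx=5,fy=5,interpolation=cv2.INTER_CUBIC))
s=status.state();print(s["tool_pos"],s["contact_force"])
E
```

```text
[ 0.54558093 -0.02218195  0.20286471] [-6.27839749  1.06914454 12.31700949]
```

View pics/scene2.png

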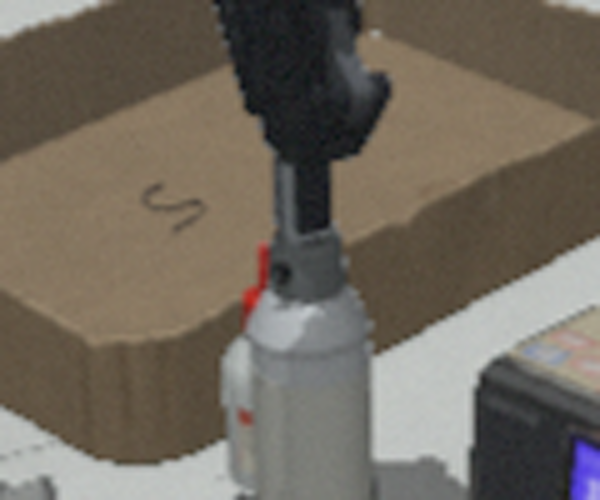

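At a steady 12 N the cap no longer moves. Its spout has dropped from crop row 258 to 272 (about 2.8 px, roughly 7 mm), so it is at the stop. I'll release and withdraw.

Request:
play_rows:
  deltas:
    - [[0,0,0.004],0]
    - [[0,0,0.01],0]
    - [[0,0,0.03],0]
    - [[0,0,0.06],0]
    - [[0,0,0.1],0]

```text
time: 5.3
tool_pos: [0.545, -0.022, 0.3008]
tool_rot: [-0.001, 0.136, 0.991, 0.0]
contact_force: [0.9, -0.1, 0.0]
gripper_width: 0.004
```

Request:
play_rows:
  deltas:
    - [[-0.03,0.05,0.0],0]
    - [[-0.06,0.1,0.0],0]
    - [[-0.09,0.15,0.0],0]
    - [[-0.12,0.2,0.0],0]
    - [[-0.12,0.2,0.0],0]

```text
time: 5.92
tool_pos: [0.4239, 0.1806, 0.3014]
tool_rot: [0.001, 0.133, 0.991, 0.001]
contact_force: [-0.0, 0.6, -0.8]
gripper_width: -0.0
```

```bash
python3 - <<'E'
from h import *
im,d=grab_frame("scene");cv2.imwrite("pics/scene3f.png",im)
y,x=130,288
a=im[y-50:y+50,x-60:x+60];cv2.imwrite("pics/scene3.png",cv2.resize(a,None,fx=5,fy=5,interpolation=cv2.INTER_CUBIC))
d0=np.load("scene0.npy")
for dd in (d0,d):
    P=pts("scene",dd)
    m=(np.hypot(P[...,0]-.546,P[...,1]+.023)<.011)&(P[...,2]>.19)&(P[...,2]<.23);print("cap top",np.percentile(P[m][:,2],[50,80,95]))
    m=(np.hypot(P[...,0]-.437,P[...,1]+.046)<.03)&(P[...,2]>.027)&(P[...,2]<.05);print("ring",P[m].mean(0),m.sum())
    m=(np.hypot(P[...,0]-.53,P[...,1]+.345)<.028)&(P[...,2]>.1);print("can",np.median(P[m][:,2]))
s=status.state();print(s["time"],s["tool_pos"],s["contact_force"])
E
```

```text
cap top [0.20962626 0.21038342 0.21126004]
ring [ 0.43500258 -0.0467627   0.03101066] 232
can 0.13131001843274825
cap top [0.20988145 0.21056393 0.21107821]
ring [ 0.43535084 -0.04671932  0.03120753] 223
can 0.13115375860001166
5.975 [0.42487968 0.17911103 0.30121955] [ 0.03647188  0.62341987 -0.00521638]
```

View pics/scene3.png

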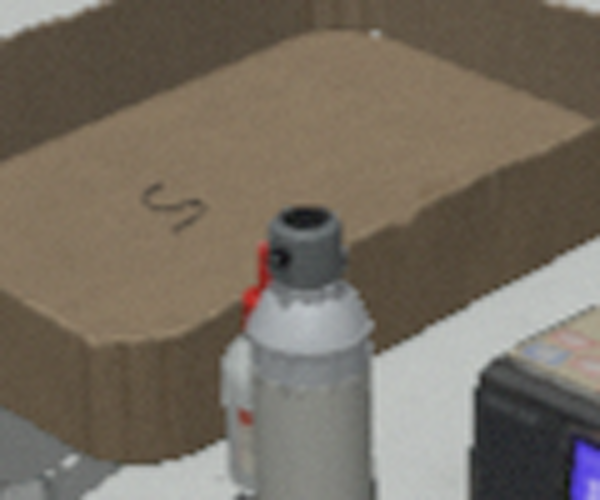

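The cap is up again, with its spout back at crop (280,258), and the ring and canister cap haven't moved. The arm is clear, so I'm handing in.

```bash
python3 -c "
from plant import ticket
print(ticket.job_done())"
```

```text
the job is handed in; nothing more can be done
None
```

I pressed the tall slim spray can's nozzle cap straight down to its stop with the fingers shut, let it spring back, moved the arm clear and handed the job in at about 6 s. The hand-in gives no verdict.

- **Press:** the fingertip came to rest at z ≈ 0.203 m, 7 mm below the cap's 210 mm top. At about 12 N, well above the 5 N spring, it went no lower. I held it there for over 0.3 s.
- **After release:** the cap top read 0.2099 m, against 0.2096 m before the press. The ring gauge's measured position shifted by less than 0.5 mm, and the canister's cap height by 0.2 mm; both are within measurement noise. The contact force was near zero.
- **Off-axis force:** while the cap was on the stop, the sensor also showed a sideways force of about 6 N along x. It was gone after release.

No check failed or disagreed.

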